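# Fit the green blade insert in the hand slicer and set its thickness dial

## Robot

A 6-joint arm with a two-finger parallel gripper is mounted at the origin on a cart in front of the work surface, level with it; the furniture and walls round the work are solid. World frame = base frame: x ahead of the robot, y to its left, z up, the work surface at z = 0. Lengths are in m, angles in degrees, forces in N, time in s.
With the tool pointing down it reaches from about 0.3 to 0.75 m from the base axis. Payload 8.5 kg.
Tool frame: the origin (TCP) lies midway between the tips of the shut fingers; the grasp point (between the pads) lies 19 mm behind it; z points along the fingers, y is the line along which they close (so a half turn about z gives the same grasp; the last joint's range is limited). The gripper opens to 85 mm and grips with 20 to 120 N. Pads are 22 mm wide; open, the fingers measure 114 mm over their backs; the gripper's body (76 mm by 85 mm) begins 54 mm behind the grasp point. The pads swing forward as they close: fully open they stand 13 mm farther back than shut.
Start: joints at [59.685, 21.807, 74.336, -0, 83.858, -12.336], TCP at [0.17, 0.523, 0.231] pointing down, gripper open.
Joint ranges: [-178.18, 178.18], [-50.72, 133.34], [12.68, 142.11], [-81.47, 261.47], [9.98, 163.14], [-165.26, 165.26]. Speed limits (degrees/s): [136.94, 136.94, 180, 180, 180, 180].

## Interface

Orientations are given as a 3x3 rotation matrix whose columns are the frame's x, y, z axes.
In Python, from rig import observe, optics, order, spotter gives the robot as it stands.
- The arm moves only by the tool move_arm, never from a script. Its argument "series" is text: rows parted by semicolons, each of 5 numbers parted by spaces: the shift along the tool's x, y, z in cm, then the turn about the tool's z in degrees, then the opening, from -1 (shut) to 1 (fully open). A call has 1 to 8 rows; each row is the pose to reach, as a shift and turn from the pose commanded when the call began, along the tool's axes at that moment; what a row does not reach only later rows make up. A row lasts 1/8 s, in which the tool goes at most 62.5 mm and 10.7 degrees, less where a joint would pass 70% of its speed; a pose out of reach is approached as far as the arm can. A call with a gripper value outside its range is refused whole. The fingers move at their own pace and stop on an object; "force" is the grip in N (left out, the last holds). Time passes only in rows, so rows that repeat a pose let the fingers close. It gives the time, the measured TCP pose, the force, the opening and the grip force at its end, in the units of the state.
- observe(): the state, without advancing time (a new reading comes with each control period).
- optics.get_image(name): name is "side" or "top"; returns a dict with "pixels" (480x640x3 uint8, blue, green, red), "camera_matrix" (3x3 intrinsics, pixels), "rvec" (rotation vector, rad) and "tvec" (3), from world to camera coordinates, as OpenCV has them. Camera axes: x right, y down, z forward; pixel columns grow to the right and rows downward; lengths in m; the calibration is good to about 2 mm. A picture is of the moment at which its call begins. There is no depth.
- order.close_job(): hands the job in; it is judged then, once.
Trained networks look in the newest picture that a camera, given by its name, has taken for a name from the list of things; names that differ only in an ending like _2 or _b are one class to them, and where a whole thing is asked for, a point or a joint stands for the part that bears it (a point fixed in the world has none). Each returns a list of dicts, best first, with "score" (0 to 1); they miss things now and then, are a little off and sometimes report something else, mostly with a low value. They report only what shows in the picture. A call takes as long as a camera call.
- spotter.find_in(thing, camera): "point" ([x, y, z] in m, in world coordinates, good to about 4 mm: the middle of the surface that is visible of it).
- spotter.cut_out(thing, camera): "pixels" (480x640 bool, what is visible of it).
- spotter.mark_of(thing, camera): "point" ([x, y, z] in m, in world coordinates, good to about 4 mm: a listed point, or the origin of a listed thing).
The state is a dict: "time_s": time; "q": joint angles; "qvel": joint speeds; "joint_efforts": joint torques, N m; "position": TCP position; "tool_rot": TCP orientation; "ft_force": force on the tool from outside, world axes, zero at the start; "wrist_torque": the same for the moment, N m; "grip_width": finger opening in m; "gripper_force": force on a finger pad.
Only numpy, scipy, OpenCV 4.12 (cv2) and the standard library are available. Lean on these libraries where they do the work, as an engineer would, in place of code of your own. Each camera call takes 0.05 s, during which the arm holds its last target. There are 200 camera calls.

## Task

Get the hand slicer ready for the onions: fit the green blade insert into the pocket in its sloping deck, tongue uphill, so that it sits fully home and flush, and turn the thickness dial to the green mark. Leave the orange insert where it lies and do not push the bowl, the onions or the yoghurt about.

Things in the scene. Friction and masses are not known exactly. Their poses are not given: they have to be found in the camera images.
- insert_green: Green insert, to be fitted; lies flat on the board. T-shaped plate 8 mm thick: main part 68 (x) x 66 (y) mm, tongue 40 mm wide from x = 34 to 48 mm. Held by two upright side ridges, 52 mm long in x, outer faces at y = +-30 mm (60 mm across), reaching 8 to 27 mm above the underside; steel teeth between them 13 mm high. Origin: underside, middle of the main part; x to the tongue, z up. 70 g.
- insert_green_tongue (a point): Point on the underside of the green insert's tongue, 40 mm along +x from the insert's origin.
- deck: Sloping deck of the grey-blue hand slicer, 280 x 100 mm; slicer stands fast. Origin: centre of the pocket's floor, 52 mm over the worktop; x uphill along the deck (rises 30 deg), y across, z square out of it. Pocket: T-shaped recess 8 mm deep (deck face z = 8 mm), insert's outline plus 2 mm all round, T's narrow slot at +x. A seated insert's frame coincides with this one, plate flush.
- deck_face (a point): Middle of the deck's face level, 8 mm above the pocket floor's centre (deck z); axes as the deck's. Food rails at y = +-28 to 32 mm stand 12 mm above the face from x = -74 to -46 and from 62 to 134 mm; beside the pocket the face is clear, 15 mm wide, for fingers outside the insert's ridges.
- dial_grip (a point): Point on the dial's axis (= deck z), at deck x = 164, y = 0, 22 mm above the deck face; turns with the dial. Black grip bar, 42 long, 13 thick, 9 to 32 mm above the face, on a round white skirt 48 mm across, 9 mm high. The bar's white-lined end is the pointer; its angle from deck x towards deck y is 0.9 rad minus the joint value.
- dial (a joint): Thickness dial, rad, grows clockwise seen from above the deck; stops at -0.1 and 1.9. Clicks into five marks: 0, 0.45, 0.9 (thin black strokes), 1.35 (wide green mark), 1.8 (wide orange mark). Turning it up lowers the steel infeed ramp a few millimetres.
- insert_orange: Orange blade insert, to be left lying. Same shape and frame as the green one; fewer teeth.
- board: Wooden chopping board, 210 x 310 x 16 mm, cannot be moved; origin: middle of its underside, on the worktop. The two inserts lie on it.
- mixing_bowl: Clear glass mixing bowl, 125 mm across, 42 mm high; origin: middle of its underside. Bystander.
- onion_net: Red net of onions, 146 x 141 x 136 mm; origin: middle of its underside. Bystander.
- yoghurt: Full yoghurt tub, 72 mm across, 71 mm high; origin: middle of its underside. Bystander.

How it is judged:
By the outcome, as a careful person would: the job done as asked, in the order asked, and still so for the second after the job is handed in, with the robot touching nothing.
It also fails if it takes over 51 s, if anything falls off the work surface, if the arm or the gripper's body presses on something with over 40 N, if the wrist force passes 120 N, or if a joint passes its speed limit or range.

## Working session

There is one attempt and no reset: what is moved stays moved. The work goes in short steps, Python scripts to look and compute and a tool call to move; the robot and the scene stay as the last step left them, time stands still between calls to the robot, and variables do not carry over. Pictures are saved under pics/ and viewed, at most 10 in all, crops included, and the job is handed in when it is done.

Besides the shell and the picture viewer there is one more tool, called in YAML: its name, and indented under it one key for each argument. move_arm: Moves the arm, as the interface text tells. Its arguments: {"type":"object","properties":{"series":{"type":"string"},"force":{"type":"number"}},"required":["series"]}

```bash
mkdir -p pics; ls; python3 - <<'E'
from rig import observe, optics, order, spotter
import cv2,numpy as np
s=observe();print(s['time_s'],s['position'],np.round(s['tool_rot'],3).tolist(),s['grip_width'])
for c in('side','top'):
    im=optics.get_image(c);cv2.imwrite(f'pics/{c}0.png',im['pixels'])
    print(c,np.round(im['camera_matrix'],1).tolist(),im['rvec'],im['tvec'])
    for n in['insert_green','insert_green_tongue','deck','deck_face','dial_grip','insert_orange','board','mixing_bowl','onion_net','yoghurt']:
        print(n,[(np.round(d['point'],4).tolist(),round(d['score'],2)) for d in spotter.mark_of(n,c)[:2]])
E
```

```text
pics
0.0 [0.169605   0.52288065 0.23070199] [[-0.951, 0.309, -0.001], [0.309, 0.951, -0.001], [0.0, -0.001, -1.0]] 0.08510443872256641
side [[470.7, 0.0, 331.1], [0.0, 470.7, 241.7], [0.0, 0.0, 1.0]] [ 2.43663369 -1.15027676  0.27947552] [-0.40728707  0.3748082   1.17651419]
insert_green [([0.4291, -0.2571, 0.0165], 0.79), ([0.4342, 0.1302, 0.052], 0.6)]
insert_green_tongue [([0.4656, -0.2532, 0.0098], 0.67)]
deck [([0.433, 0.1272, 0.0513], 0.62), ([0.4673, 0.2509, 0.1612], 0.2)]
deck_face []
dial_grip [([0.4692, 0.2502, 0.1643], 0.75)]
insert_orange [([0.4482, -0.1193, 0.0149], 0.79), ([0.4388, -0.4796, 0.0023], 0.6)]
board [([0.4437, -0.1937, -0.001], 0.76)]
mixing_bowl [([0.4346, -0.4787, -0.0026], 0.87)]
onion_net [([0.6706, -0.3715, -0.0018], 0.61)]
yoghurt [([0.6728, -0.1062, -0.0023], 0.77)]
top [[498.0, 0.0, 321.5], [0.0, 498.0, 237.3], [0.0, 0.0, 1.0]] [ 2.16530985 -2.11587509  0.15440851] [-0.07599227  0.56549484  1.23651619]
insert_green [([0.4271, -0.2565, 0.016], 0.81)]
insert_green_tongue [([0.4654, -0.2495, 0.016], 0.96)]
deck [([0.433, 0.1336, 0.0559], 0.68)]
deck_face [([0.4348, 0.1241, 0.0621], 0.92)]
dial_grip [([0.4722, 0.2537, 0.1602], 0.79)]
insert_orange [([0.451, -0.1223, 0.0145], 0.64), ([0.4315, 0.1314, 0.0549], 0.19)]
board [([0.4455, -0.1947, -0.0015], 0.91), ([0.4397, -0.477, -0.0036], 0.27)]
mixing_bowl [([0.4381, -0.475, -0.0008], 0.79)]
onion_net [([0.6746, -0.3673, 0.0001], 0.67)]
yoghurt [([0.6633, -0.1102, -0.0042], 0.8)]
```

View pics/side0.png

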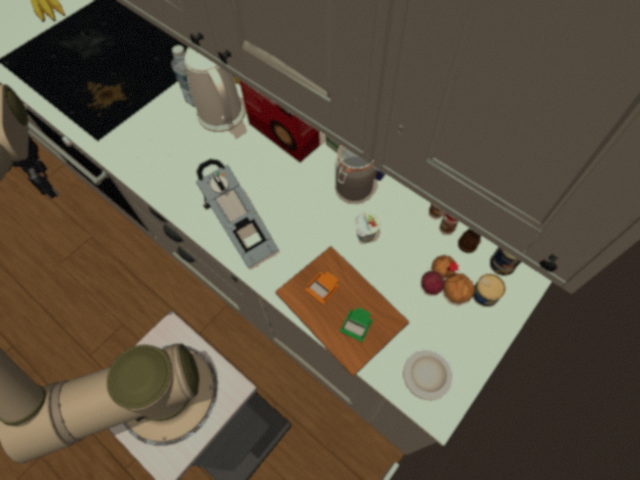

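View pics/top0.png

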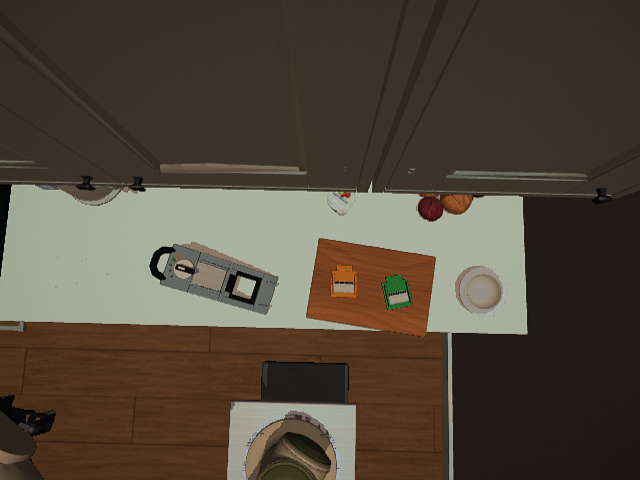

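The side view shows the slicer (pocket at ~(249,236), dial at ~(220,183)) and the board with green (357,324) and orange (322,287). In the top view green is at (397,291) with its tongue towards +x, and the slicer pocket is at (244,287). I'll refine both poses.

```bash
cat > h.py <<'E'
import numpy as np,cv2
from rig import observe, optics, order, spotter
def box(x0,x1,y0,y1,z0,z1): return np.array([[x,y,z] for x in(x0,x1) for y in(y0,y1) for z in(z0,z1)])/1000.
INS=[box(-34,34,-33,33,0,8),box(34,48,-20,20,0,8),box(-26,26,-30,-26,8,27),box(-26,26,26,30,8,27),box(-20,20,-26,26,8,13)]
def proj(im,P): return cv2.projectPoints(np.asarray(P,float).reshape(-1,3),im['rvec'],im['tvec'],im['camera_matrix'],None)[0][:,0]
def Rz(a): c,s=np.cos(a),np.sin(a); return np.array([[c,-s,0],[s,c,0],[0,0,1]])
R30=np.array([[np.cos(np.pi/6),0,-.5],[0,1,0],[.5,0,np.cos(np.pi/6)]])
def deckR(yaw): return Rz(yaw)@R30
def sil(im,boxes,R,t,k=4):
    m=np.zeros((480*k,640*k),np.uint8)
    for b in boxes:
        p=(proj(im,b@R.T+t)+.5)*k-.5
        cv2.fillConvexPoly(m,cv2.convexHull(np.round(p*16).astype(np.int32)),255,shift=4)
    return cv2.resize(m,(640,480),interpolation=cv2.INTER_AREA)/255.
E
python3 - <<'E'
from h import *
from scipy.optimize import minimize
ims={c:optics.get_image(c) for c in('top','side')}
mk={c:spotter.cut_out('insert_green',c)[0]['pixels'].astype(float) for c in ims}
def cost(p,cs):
    return sum(np.abs(sil(ims[c],INS,Rz(p[2]),np.array([p[0],p[1],.016]))-mk[c]).sum() for c in cs)
for cs in(['top'],['side'],['top','side']):
    r=minimize(cost,[.428,-.256,.15],args=(cs,),method='Nelder-Mead',options=dict(initial_simplex=[[.428,-.256,.15],[.436,-.256,.15],[.428,-.248,.15],[.428,-.256,.35]]))
    print(cs,r.x,np.degrees(r.x[2]),r.fun,[mk[c].sum() for c in cs])
p=r.x
# deck overlay
t=np.array([.4335,.1275,.052]);yaw=np.radians(73.5);R=deckR(yaw)
out=[]
for c,(u,v) in dict(top=(150,225),side=(185,150)).items():
    im=ims[c]; k=6
    cr=cv2.resize(im['pixels'][v:v+100 if c=='top' else v+125,u:u+132 if c=='top' else u+100],None,fx=k,fy=k,interpolation=cv2.INTER_CUBIC)
    raw=cr.copy()
    def dr(P,col):
        q=(proj(im,np.array(P)/1000@R.T+t)-[u,v]+.5)*k
        cv2.polylines(cr,[np.round(q).astype(np.int32)],True,col,1)
    dr([[-36,-35,8],[36,-35,8],[36,-22,8],[50,-22,8],[50,22,8],[36,22,8],[36,35,8],[-36,35,8]],(0,0,255))
    a=np.linspace(0,6.28,40); dr(np.c_[164+24*np.cos(a),24*np.sin(a),17+0*a],(0,0,255))
    for s in(-30,30): dr([[62,s,20],[134,s,20]],(255,0,255)); dr([[-74,s,20],[-46,s,20]],(255,0,255))
    cv2.imwrite(f'pics/ov_{c}.png',cr)
    for th in(.9,.45,0,-.45,-.9): print(c,th,proj(im,np.array([.164+.021*np.cos(th),.021*np.sin(th),.04])@R.T+t)[0].round(1))
E
```

```text
['top'] [ 0.42753416 -0.2585233   0.24360853] 13.957740423984836 52.82745098039216 [np.float64(815.0)]
['side'] [ 0.42845422 -0.25987132  0.21893707] 12.544170355183338 56.8156862745098 [np.float64(695.0)]
['top', 'side'] [ 0.42780572 -0.25882358  0.24780444] 14.198148726122096 122.11372549019609 [np.float64(815.0), np.float64(695.0)]
top 0.9 [178.3 273.8]
top 0.45 [177.  269.9]
top 0 [177.5 265.8]
top -0.45 [179.7 262.3]
top -0.9 [183.3 260.1]
side 0.9 [212.  180.1]
side 0.45 [213.3 176.9]
side 0 [215.9 174.6]
side -0.45 [219.4 173.8]
side -0.9 [222.9 174.4]
```

View pics/ov_top.png

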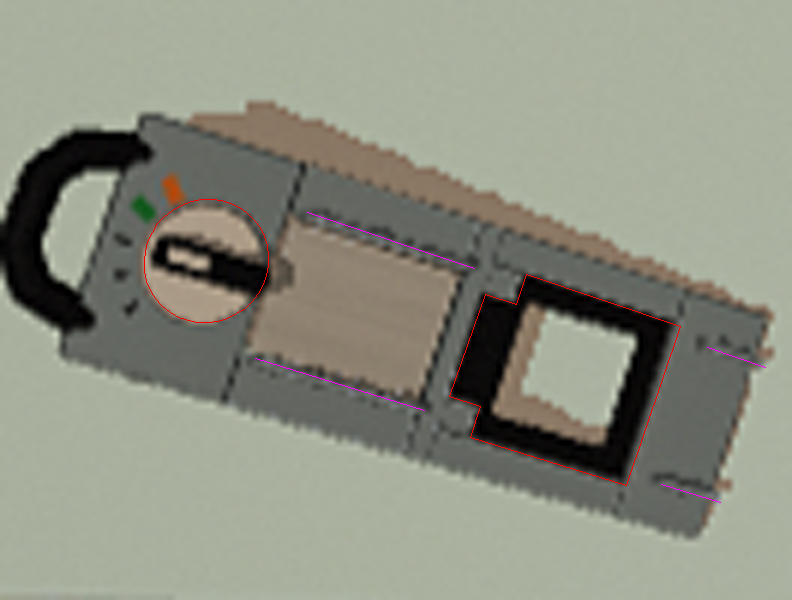

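View pics/ov_side.png

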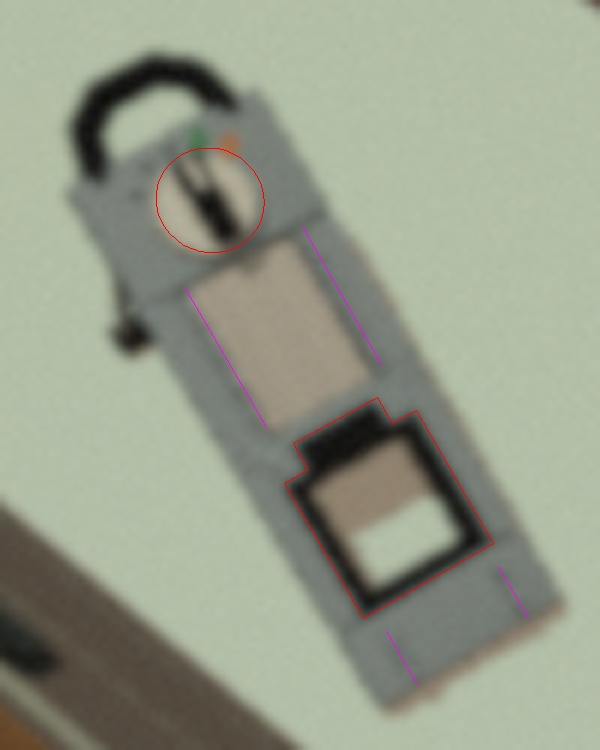

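The top-view overlay fits to under a pixel; the side view is about 1 px off. The pointer is near the third stroke (q≈0.9). Next is a sub-pixel fit of both outlines.

```bash
cat > fit.py <<'E'
from h import *
from scipy.optimize import minimize
T=np.array([[-36,-35,8],[36,-35,8],[36,-22,8],[50,-22,8],[50,22,8],[36,22,8],[36,35,8],[-36,35,8]])/1000
def fill(m):
    cs,_=cv2.findContours(m.astype(np.uint8),cv2.RETR_EXTERNAL,cv2.CHAIN_APPROX_NONE)
    c=max(cs,key=cv2.contourArea);o=np.zeros(m.shape,np.uint8);cv2.drawContours(o,[c],-1,1,-1);return o.astype(float)
def soft(a):return cv2.GaussianBlur(a,(0,0),1.0)
def fitgreen(ims,z0=.016,p0=(.428,-.258,.22)):
    out={}
    mk={}
    for c in ims:
        b,g,r=[ims[c]['pixels'][...,i].astype(int) for i in range(3)]
        m=(g>r+35)&(g>b+30); n=np.zeros_like(m); u,v=proj(ims[c],[[p0[0],p0[1],z0]])[0].astype(int); n[v-35:v+35,u-35:u+35]=1
        mk[c]=soft(fill(cv2.morphologyEx((m&n).astype(np.uint8),cv2.MORPH_CLOSE,np.ones((3,3)))))
    f=lambda p,cs:sum(((soft(sil(ims[c],INS,Rz(p[2]),np.array([p[0],p[1],z0])))-mk[c])**2).sum() for c in cs)
    for cs in(['top'],['side']):
        S=np.array([p0]*4)+np.vstack([np.zeros(3),np.diag([.008,.008,.2])])
        r=minimize(f,p0,args=(cs,),method='Nelder-Mead',options=dict(initial_simplex=S));print('green',cs,r.x.round(4),np.degrees(r.x[2]).round(1),round(r.fun,1),mk[cs[0]].sum())
def fitdeck(ims,p0=(.4335,.1275,1.283)):
    for c in ims:
        im=ims[c];u,v=proj(im,[[.4335,.1275,.06]])[0].astype(int);n=np.zeros((480,640),bool);n[v-26:v+26,u-28:u+28]=1
        mk=soft(fill((im['pixels'].max(2)<60)&n))
        def f(p):
            q=proj(im,T@deckR(p[2]).T+[p[0],p[1],.052]);m=np.zeros((1920,2560),np.uint8)
            cv2.fillPoly(m,[np.round(((q+.5)*4-.5)*16).astype(np.int32)],255,shift=4)
            return ((soft(cv2.resize(m,(640,480),interpolation=cv2.INTER_AREA)/255.)-mk)**2).sum()
        S=np.array([p0]*4)+np.vstack([np.zeros(3),np.diag([.008,.008,.2])])
        r=minimize(f,p0,method='Nelder-Mead',options=dict(initial_simplex=S));print('deck',c,r.x.round(4),np.degrees(r.x[2]).round(1),round(r.fun,1),mk.sum())
E
python3 - <<'E'
from fit import *
ims={c:optics.get_image(c) for c in('top','side')}
fitgreen(ims);fitdeck(ims)
E
```

```text
green ['top'] [ 0.4273 -0.259   0.2237] 12.8 7.7 750.0
green ['side'] [ 0.428  -0.2596  0.244 ] 14.0 243.8 400.0000000000001
deck top [0.434  0.1287 1.3037] 74.7 2.1 865.0000000000001
deck side [0.4333 0.1275 1.3363] 76.6 22.9 647.0000000000001
```

move_arm:
  series: "-6.1 -8.3 0 18 1;-12.2 -16.6 0 37 1;-18.3 -24.9 0 55 1;-24.3 -33.2 0 74 1;-30.4 -41.5 0 93 1;-36.5 -49.8 0 111 1;-42.6 -58 0 130 1;-48.7 -66.4 2 149 1"

```text
time_s: 2.4
position: [0.3269, 0.0464, 0.2286]
tool_rot: [[0.247, 0.969, 0.002], [0.969, -0.247, -0.0], [0.0, 0.002, -1.0]]
ft_force: [1.2, -0.0, 0.0]
grip_width: 0.0856
gripper_force: 0.0
```

```bash
cat >> h.py <<'E'
def goto(x,y,z,yaw=None):
    s=observe();R=s['tool_rot'];d=R.T@(np.array([x,y,z])-s['position'])*100
    cur=np.degrees(np.arctan2(R[1,1],R[0,1]));t=0 if yaw is None else (cur-yaw+180)%360-180
    print('t',s['time_s'],'pos',s['position'].round(4),'yaw',cur.round(1),'q6',np.round(s['q'][5],1),'tilt',R[:,2].round(3),'F',np.round(s['ft_force'],1),'w',round(s['grip_width'],4),'-> shift',d.round(2),'turn',round(t,1))
E
python3 -c "from h import *;goto(.4275,-.259,.1,-77)"
```

```text
t 2.4 pos [0.3269 0.0464 0.2286] yaw -14.3 q6 1.5 tilt [ 0.002 -0.    -1.   ] F [ 1.2 -0.   0. ] w 0.0856 -> shift [-27.12  17.25  12.89] turn 62.7
```

move_arm:
  series: "-4.5 2.9 1 10 1;-9 5.8 3 20 1;-13.5 8.7 5 30 1;-18 11.5 7 40 1;-22.5 14.4 9 50 1;-27.1 17.2 11 62.7 1;-27.1 17.2 12.9 62.7 1;-27.1 17.2 12.9 62.7 1"

```text
time_s: 3.4
position: [0.4277, -0.2558, 0.098]
tool_rot: [[0.973, 0.231, -0.002], [0.231, -0.973, 0.002], [-0.002, -0.003, -1.0]]
ft_force: [-0.0, -1.2, 0.8]
grip_width: 0.0851
gripper_force: 0.0
```

```bash
python3 -c "from h import *;goto(.4275,-.259,.026,-77)"
```

```text
t 3.4 pos [ 0.4277 -0.2558  0.098 ] yaw -76.6 q6 32.1 tilt [-0.002  0.002 -1.   ] F [-0.  -1.2  0.8] w 0.0851 -> shift [-0.08  0.33  7.2 ] turn 0.4
```

move_arm:
  series: "-0.1 0.2 3.6 0 1;-0.1 0.2 7.2 0 1;-0.1 0.2 7.2 0 1;-0.1 0.2 7.2 0 1"

```text
time_s: 3.9
position: [0.4285, -0.2585, 0.0288]
tool_rot: [[0.973, 0.232, 0.002], [0.232, -0.973, -0.002], [0.001, 0.002, -1.0]]
ft_force: [-0.6, 1.1, 0.0]
grip_width: 0.0852
gripper_force: 0.0
```

```bash
python3 -c "
from fit import *;goto(.4275,-.259,.026,-77)
im=optics.get_image('side');u,v=proj(im,[[.4275,-.259,.03]])[0].astype(int)
cv2.imwrite('pics/g1.png',cv2.resize(im['pixels'][v-50:v+50,u-60:u+60],None,fx=5,fy=5,interpolation=2))"
```

```text
t 3.9 pos [ 0.4285 -0.2585  0.0288] yaw -76.6 q6 31.9 tilt [ 0.002 -0.002 -1.   ] F [-0.6  1.1  0. ] w 0.0852 -> shift [-0.11  0.03  0.28] turn 0.4
```

View pics/g1.png

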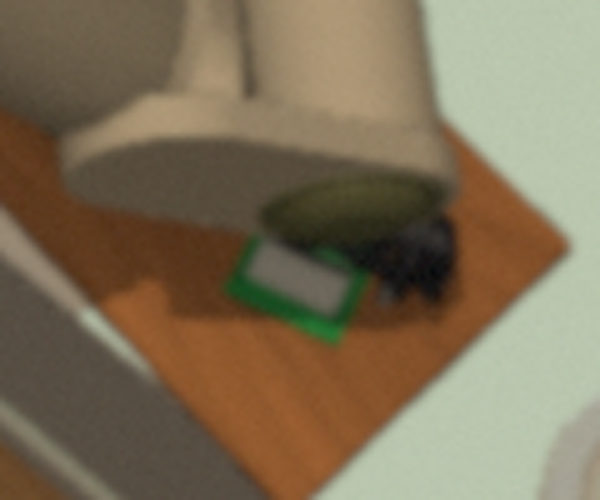

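The crop shows one finger at (415,260), just beside the plate at (300,290). The position is right, so I'm closing.

move_arm:
  series: "-0.1 0 0.2 0 1;-0.1 0 0.2 0 -1;-0.1 0 0.2 0 -1;-0.1 0 0.2 0 -1;-0.1 0 0.2 0 -1;-0.1 0 0.2 0 -1"
  force: 30

```text
time_s: 4.7
position: [0.4269, -0.2585, 0.0256]
tool_rot: [[0.973, 0.231, 0.0], [0.231, -0.973, -0.0], [0.0, 0.001, -1.0]]
ft_force: [-1.4, 1.1, 4.5]
grip_width: 0.0593
gripper_force: 32.3
```

move_arm:
  series: "0 0 -1 0 -1;0 0 -4 0 -1;0 0 -9 0 -1;0 0 -14 0 -1;0 0 -15 0 -1;0 0 -15 0 -1"

```text
time_s: 5.45
position: [0.4267, -0.2583, 0.1753]
tool_rot: [[0.973, 0.231, 0.0], [0.231, -0.973, -0.0], [0.0, 0.0, -1.0]]
ft_force: [0.1, 0.2, -0.1]
grip_width: 0.059
gripper_force: 33.0
```

```bash
python3 - <<'E'
from fit import *
goto(.4311,.1189,.175,-15.5)
E
```

```text
t 5.45 pos [ 0.4267 -0.2583  0.1753] yaw -76.6 q6 31.8 tilt [ 0. -0. -1.] F [ 0.1  0.2 -0.1] w 0.059 -> shift [ 9.150e+00 -3.659e+01  1.000e-02] turn -61.1
```

move_arm:
  series: "1 -4.1 0 -8 -1;2.1 -8.5 0 -16 -1;3.4 -13.5 0 -24 -1;4.6 -18.5 0 -32 -1;5.8 -23.3 0 -40 -1;7.1 -28.2 0 -48 -1;8.2 -33 0 -56 -1;9.1 -36.6 0 -61 -1"

```text
time_s: 6.45
position: [0.4296, 0.1205, 0.1735]
tool_rot: [[0.265, 0.964, -0.004], [0.964, -0.265, 0.0], [-0.001, -0.003, -1.0]]
ft_force: [0.1, -0.6, -1.1]
grip_width: 0.0593
gripper_force: 32.9
```

move_arm:
  series: "0 0 0 0 -1;0 0 0 0 -1"

```text
time_s: 6.7
position: [0.4302, 0.1183, 0.1741]
tool_rot: [[0.27, 0.963, -0.002], [0.963, -0.27, -0.0], [-0.001, -0.002, -1.0]]
ft_force: [-0.0, 0.2, -1.7]
grip_width: 0.059
gripper_force: 32.9
```

```bash
python3 - <<'E'
from fit import *
goto(.4311,.1189,.105,-15.5)
o=[]
for c in('side','top'):
    im=optics.get_image(c);u,v=proj(im,[[.433,.15,.12]])[0].astype(int)
    o.append(cv2.resize(im['pixels'][v-50:v+50,u-50:u+50],None,fx=4,fy=4,interpolation=2))
cv2.imwrite('pics/g2.png',np.hstack(o))
E
```

```text
t 6.7 pos [0.4302 0.1183 0.1741] yaw -15.7 q6 15.8 tilt [-0.002 -0.    -1.   ] F [-0.   0.2 -1.7] w 0.059 -> shift [0.08 0.08 6.91] turn -0.2
```

View pics/g2.png

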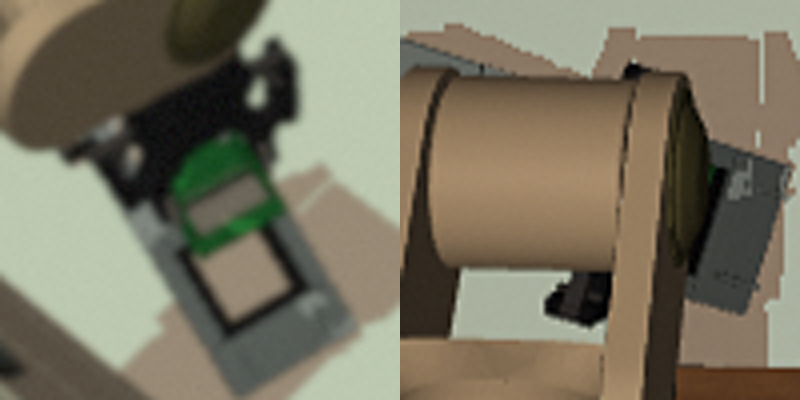

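The insert is held level over the pocket, tongue uphill. Now lowering it to contact with a light grip.

move_arm:
  series: "0.1 0.1 2 0 -1;0.1 0.1 5 0 -1;0.1 0.1 7.5 0 -1;0.1 0.1 8.2 0 -1;0.1 0.1 8.2 0 -1;0.1 0.1 8.2 0 -1"
  force: 20

```text
time_s: 7.55
position: [0.4325, 0.1193, 0.0939]
tool_rot: [[0.27, 0.963, 0.002], [0.963, -0.27, 0.0], [0.001, 0.002, -1.0]]
ft_force: [0.2, 0.4, -0.2]
grip_width: 0.0594
gripper_force: 33.0
```

```bash
python3 -c "
from fit import *
goto(.4311,.1189,.085,-15.5)"
```

```text
t 7.55 pos [0.4325 0.1193 0.0939] yaw -15.6 q6 15.9 tilt [ 0.002  0.    -1.   ] F [ 0.2  0.4 -0.2] w 0.0594 -> shift [-0.07 -0.12  0.89] turn -0.1
```

move_arm:
  series: "-0.05 -0.1 0.4 0 -1;-0.05 -0.1 0.8 0 -1;-0.05 -0.1 1.2 0 -1;-0.05 -0.1 1.6 0 -1;-0.05 -0.1 1.6 0 -1"
  force: 20

```text
time_s: 8.18
position: [0.4321, 0.1178, 0.0782]
tool_rot: [[0.269, 0.963, 0.004], [0.963, -0.269, -0.003], [-0.002, 0.004, -1.0]]
ft_force: [-0.6, -12.7, 6.6]
grip_width: 0.0594
gripper_force: 36.7
```

move_arm:
  series: "-0.2 -0.1 0 0 -1;-0.2 -0.1 0.2 0 -1;-0.2 -0.1 0.4 0 -1;-0.2 -0.1 0.4 0 -1"

```text
time_s: 8.68
position: [0.4293, 0.1177, 0.0729]
tool_rot: [[0.269, 0.963, -0.0], [0.963, -0.269, 0.0], [0.0, -0.0, -1.0]]
ft_force: [1.6, 0.6, -1.1]
grip_width: 0.0591
gripper_force: 35.7
```

```bash
python3 - <<'E'
from fit import *
im=optics.get_image('side');u,v=proj(im,[[.433,.13,.08]])[0].astype(int)
k=7;a=im['pixels'][v-40:v+40,u-40:u+40]
o=cv2.resize(a,None,fx=k,fy=k,interpolation=2)
t=np.array([.4338,.1285,.052]);R=deckR(np.radians(74.5))
q=(proj(im,T@R.T+t)-[u-40,v-40]+.5)*k
cv2.polylines(o,[np.round(q).astype(np.int32)],True,(0,0,255),1)
cv2.imwrite('pics/g3.png',o)
E
```

```text
(no output)
```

View pics/g3.png

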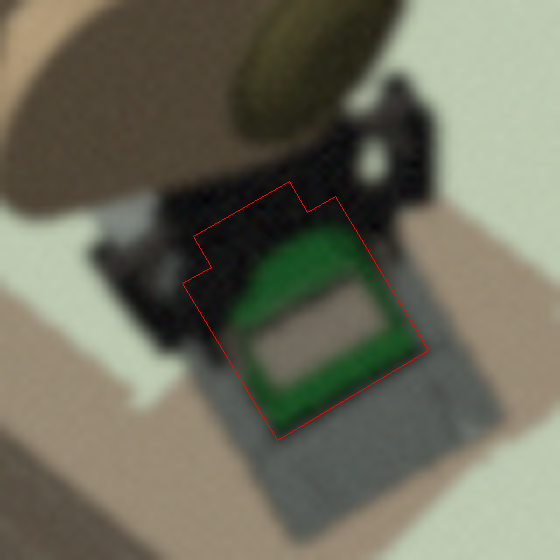

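In the side view the plate (310,330) lies within the projected pocket outline, with its tail near the downhill edge. Continuing down.

move_arm:
  series: "0 0 0.3 0 -1;0 0 0.6 0 -1;0 0 0.6 0 -1"

```text
time_s: 9.1
position: [0.4294, 0.1173, 0.0672]
tool_rot: [[0.269, 0.963, 0.0], [0.963, -0.269, -0.001], [-0.0, 0.0, -1.0]]
ft_force: [-1.0, -2.8, 6.3]
grip_width: 0.0592
gripper_force: 36.8
```

move_arm:
  series: "0 0 0.2 0 -1;0 0 0.4 0 -1;0 0 0.4 0 -1"

```text
time_s: 9.48
position: [0.4293, 0.1169, 0.0633]
tool_rot: [[0.269, 0.963, 0.0], [0.963, -0.269, -0.001], [-0.001, 0.0, -1.0]]
ft_force: [-1.4, -6.3, 7.1]
grip_width: 0.059
gripper_force: 37.6
```

move_arm:
  series: "0 0 0.2 0 -1;0 0 0.4 0 -1;0 0 0.4 0 -1"

```text
time_s: 9.85
position: [0.4294, 0.1168, 0.0594]
tool_rot: [[0.269, 0.963, 0.0], [0.963, -0.269, -0.001], [-0.001, 0.001, -1.0]]
ft_force: [-1.9, -7.6, 5.9]
grip_width: 0.0591
gripper_force: 38.4
```

```bash
python3 - <<'E'
from fit import *
goto(.4311,.1189,.0589,-15.5)
im=optics.get_image('side')
# fit in-pitch pose: tilt phi and position along deck, using visible green mask only inside (rear edge)
u,v=proj(im,[[.433,.13,.08]])[0].astype(int)
k=7;a=im['pixels'][v-40:v+40,u-40:u+40]
o=cv2.resize(a,None,fx=k,fy=k,interpolation=2)
t=np.array([.4338,.1285,.052]);R=deckR(np.radians(74.5))
P=np.array([[-34,-33,8],[34,-33,8],[34,-20,8],[48,-20,8],[48,20,8],[34,20,8],[34,33,8],[-34,33,8]])/1000
for pts,c in((T,(0,0,255)),(P,(255,0,255)),(np.array([[-26,-30,27],[26,-30,27],[26,30,27],[-26,30,27]])/1000,(255,255,0))):
    cv2.polylines(o,[np.round((proj(im,pts@R.T+t)-[u-40,v-40]+.5)*k).astype(np.int32)],True,c,1)
cv2.imwrite('pics/g4.png',o)
E
```

```text
t 9.85 pos [0.4294 0.1168 0.0594] yaw -15.6 q6 15.6 tilt [ 0.    -0.001 -1.   ] F [-1.9 -7.6  5.9] w 0.0591 -> shift [0.25 0.11 0.05] turn -0.1
```

View pics/g4.png

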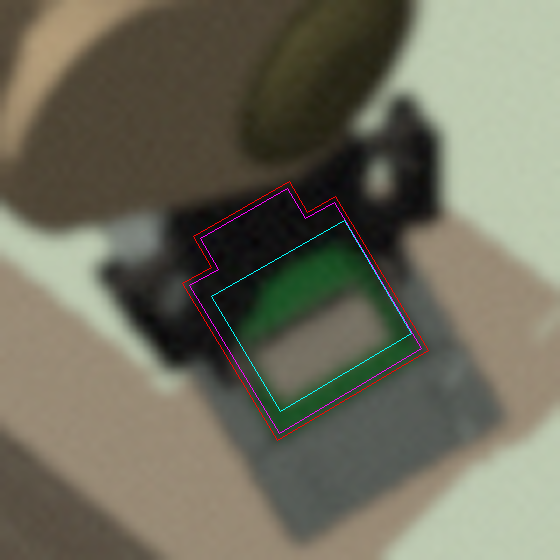

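It looks nearly home in view (rear edge at (350,390) matches the model). Releasing and lifting to check.

move_arm:
  series: "0 0 0 0 -0.2;0 0 0 0 1;0 0 0 0 1;0 0 -3 0 1;0 0 -8 0 1;-5 0 -13 0 1;-10 0 -13 0 1;-15 0 -13 0 1"

```text
time_s: 10.9
position: [0.3885, -0.0282, 0.1897]
tool_rot: [[0.269, 0.963, 0.002], [0.963, -0.269, -0.001], [-0.0, 0.002, -1.0]]
ft_force: [0.9, -0.8, 0.8]
grip_width: 0.0853
gripper_force: 0.0
```

move_arm:
  series: "-5 0 0 0 1;-10 0 0 0 1;-10 0 0 0 1"

```text
time_s: 11.28
position: [0.3614, -0.1255, 0.189]
tool_rot: [[0.274, 0.962, -0.0], [0.962, -0.274, -0.0], [-0.0, -0.0, -1.0]]
ft_force: [0.7, 0.8, -0.0]
grip_width: 0.0856
gripper_force: 0.0
```

```bash
cat > chk.py <<'E'
from fit import *
def chk(name,t=np.array([.4338,.1285,.052]),yaw=74.5):
    R=deckR(np.radians(yaw));k=7;o=[]
    P=np.array([[-34,-33,8],[34,-33,8],[34,-20,8],[48,-20,8],[48,20,8],[34,20,8],[34,33,8],[-34,33,8]])/1000
    for c in('top','side'):
        im=optics.get_image(c);u,v=proj(im,[[.433,.15,.08]])[0].astype(int)
        a=cv2.resize(im['pixels'][v-40:v+40,u-28:u+28],None,fx=k,fy=k,interpolation=2);b=a
        for pts,cl in((T,(0,0,255)),(P,(255,0,255))):
            cv2.polylines(b,[np.round((proj(im,pts@R.T+t)-[u-28,v-40]+.5)*k).astype(np.int32)],True,cl,1)
        o.append(b)
    cv2.imwrite(name,np.hstack(o))
E
python3 - <<'E'
from chk import *
goto(.4311,.1189,.0589,-15.5);chk('pics/g5.png')
for c in('top','side'):
  for n in('insert_green','insert_green_tongue','dial_grip'): print(c,n,[(np.round(d['point'],4).tolist(),round(d['score'],2)) for d in spotter.mark_of(n,c)[:1]])
E
```

```text
t 11.275 pos [ 0.3614 -0.1255  0.189 ] yaw -15.9 q6 -21.1 tilt [-0. -0. -1.] F [ 0.7  0.8 -0. ] w 0.0856 -> shift [2.542e+01 1.000e-02 1.300e+01] turn -0.4
top insert_green [([0.4311, 0.1301, 0.0517], 0.62)]
top insert_green_tongue [([0.4438, 0.1622, 0.0737], 0.82)]
top dial_grip [([0.475, 0.2532, 0.1607], 0.89)]
side insert_green [([0.4313, 0.1289, 0.0519], 0.82)]
side insert_green_tongue [([0.4394, 0.1559, 0.0636], 0.64)]
side dial_grip [([0.4696, 0.2491, 0.161], 0.56)]
```

View pics/g5.png

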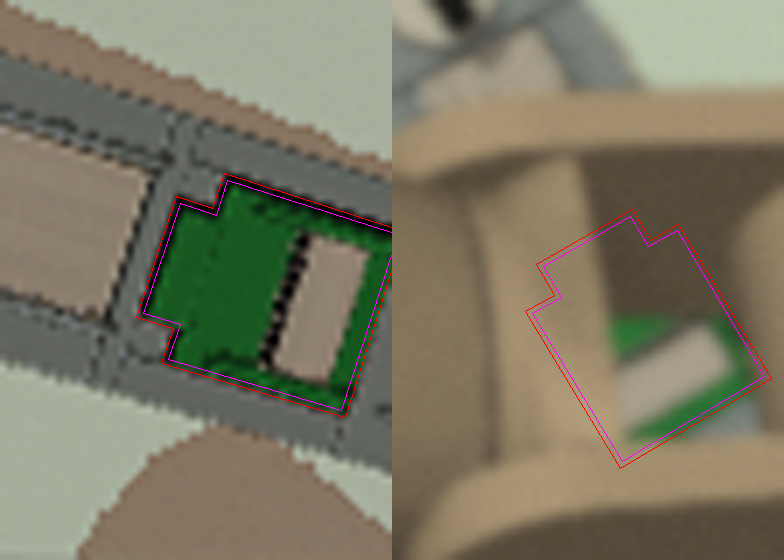

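The top view shows the insert in the pocket, outline matched, with a small even gap. Now a light press with shut fingertips on the tongue end and tail to make sure it's flush.

```bash
python3 -c "
from h import *
goto(.4387,.1463,.10,-15.5)"
```

```text
t 11.675 pos [ 0.3622 -0.1224  0.1891] yaw -15.5 q6 -21.1 tilt [ 0.  0. -1.] F [ 0.5 -0.9 -0.2] w 0.0856 -> shift [27.94  0.18  8.91] turn -0.0
```

move_arm:
  series: "5 0 0 0 -1;10 0 0 0 -1;15 0.1 0 0 -1;20 0.2 0 0 -1;25 0.2 2 0 -1;27.9 0.2 5 0 -1;27.9 0.2 8.9 0 -1;27.9 0.2 8.9 0 -1"
  force: 40

```text
time_s: 12.68
position: [0.4375, 0.1455, 0.0984]
tool_rot: [[0.268, 0.963, -0.005], [0.963, -0.268, -0.0], [-0.002, -0.005, -1.0]]
ft_force: [0.0, -0.6, 0.8]
grip_width: 0.0001
gripper_force: 0.0
```

```bash
python3 -c "
from h import *
goto(.4387,.1463,.08,-15.5)"
```

```text
t 12.675 pos [0.4375 0.1455 0.0984] yaw -15.5 q6 19.2 tilt [-0.005 -0.    -1.   ] F [ 0.  -0.6  0.8] w 0.0001 -> shift [0.11 0.1  1.84] turn -0.0
```

move_arm:
  series: "0 0 1 0 -1;0 0 1.6 0 -1;0 0 1.9 0 -1;0 0 2.1 0 -1;0 0 2.1 0 -1"

```text
time_s: 13.3
position: [0.4391, 0.1449, 0.0792]
tool_rot: [[0.269, 0.963, 0.0], [0.963, -0.269, -0.0], [0.0, 0.0, -1.0]]
ft_force: [-0.0, -0.0, -0.4]
grip_width: -0.0001
gripper_force: 0.0
```

move_arm:
  series: "0 0 0.2 0 -1;0 0 0.4 0 -1;0 0 0.4 0 -1"

```text
time_s: 13.68
position: [0.4392, 0.145, 0.0756]
tool_rot: [[0.269, 0.963, 0.001], [0.963, -0.269, 0.0], [0.0, 0.001, -1.0]]
ft_force: [-1.7, -0.8, 6.8]
grip_width: 0.0
gripper_force: 3.3
```

move_arm:
  series: "0 0 0.15 0 -1;0 0 0.15 0 -1;0 0 -2 0 -1;-3 0 -2 0 -1;-5.7 0 -2 0 -1;-5.7 0 1 0 -1;-5.7 0 1.6 0 -1;-5.7 0 1.6 0 -1"

```text
time_s: 14.68
position: [0.4238, 0.0902, 0.0592]
tool_rot: [[0.269, 0.963, -0.001], [0.963, -0.269, 0.0], [-0.0, -0.001, -1.0]]
ft_force: [0.2, -0.4, 0.5]
grip_width: -0.0
gripper_force: 0.0
```

```bash
python3 -c "
from h import *
u=np.array([np.cos(np.radians(74.5)),np.sin(np.radians(74.5))]);p=observe()['position'];h=(p[:2]-[.4338,.1285])@u
print(h, 'face z at uphill tip edge',.052+(h+.011)*.5774+.00924)
goto(.4234,.0907,.045,-15.5)"
```

```text
-0.039554970754990405 face z at uphill tip edge 0.04475235988606853
t 14.675 pos [0.4238 0.0902 0.0592] yaw -15.6 q6 11.9 tilt [-0.001  0.    -1.   ] F [ 0.2 -0.4  0.5] w -0.0 -> shift [ 0.04 -0.05  1.42] turn -0.1
```

move_arm:
  series: "0 0 0.7 0 -1;0 0 1.2 0 -1;0 0 1.4 0 -1;0 0 1.55 0 -1;0 0 1.55 0 -1"

```text
time_s: 15.3
position: [0.4237, 0.0901, 0.0436]
tool_rot: [[0.269, 0.963, -0.0], [0.963, -0.269, -0.0], [-0.0, -0.0, -1.0]]
ft_force: [0.7, -1.0, 0.2]
grip_width: -0.0001
gripper_force: 0.0
```

move_arm:
  series: "0 0 0.15 0 -1;0 0 0.3 0 -1;0 0 0.3 0 -1"

```text
time_s: 15.68
position: [0.424, 0.0901, 0.0424]
tool_rot: [[0.269, 0.963, 0.002], [0.963, -0.269, -0.0], [0.001, 0.002, -1.0]]
ft_force: [-6.7, 0.7, 28.5]
grip_width: 0.0001
gripper_force: 12.8
```

Both ends are solidly seated, and the two contact heights agree. Now the dial.

move_arm:
  series: "0 0 -3 0 -1;0 0 -8 0 -1;2 0 -14 0 0.3;6 0 -19 0 0.5;11 0 -19 0 0.5;15 0 -19 0 0.5;16.5 0 -19 0 0.5;16.5 0 -19 0 0.5"

```text
time_s: 16.68
position: [0.468, 0.249, 0.2302]
tool_rot: [[0.268, 0.963, -0.001], [0.963, -0.268, -0.0], [-0.001, -0.001, -1.0]]
ft_force: [-0.7, 0.1, -0.0]
grip_width: 0.064
gripper_force: 0.0
```

```bash
python3 -c "
from h import *
goto(.4675,.2500,.1555,-15.5)"
```

```text
t 16.675 pos [0.468  0.249  0.2302] yaw -15.6 q6 30.8 tilt [-0.001 -0.    -1.   ] F [-0.7  0.1 -0. ] w 0.064 -> shift [ 0.09 -0.07  7.47] turn -0.1
```

move_arm:
  series: "0 0 4 0 0.5;0 0 6.5 0 0.5;0 0 7.4 0 0.5;0 0 7.4 0 0.5;0 0 7.4 0 -1;0 0 7.4 0 -1;0 0 7.4 0 -1;0 0 7.4 0 -1"
  force: 20

```text
time_s: 17.68
position: [0.4681, 0.2491, 0.1571]
tool_rot: [[0.269, 0.963, 0.001], [0.963, -0.269, 0.0], [0.0, 0.0, -1.0]]
ft_force: [-1.6, -0.1, 6.0]
grip_width: 0.0123
gripper_force: 24.0
```

move_arm:
  series: "0 0 -0.1 5 -1;0 0 -0.1 10 -1;0 0 -0.1 16 -1;0 0 -0.1 22 -1;0 0 -0.1 27 -1;0 0 -0.1 30 -1;0 0 -0.1 30 -1"

```text
time_s: 18.55
position: [0.4672, 0.2486, 0.1583]
tool_rot: [[0.715, 0.7, -0.002], [0.7, -0.715, -0.001], [-0.002, -0.001, -1.0]]
ft_force: [-5.7, -3.8, 10.4]
grip_width: 0.0122
gripper_force: 59.0
```

move_arm:
  series: "0 0 0 0 0.5;0 0 0 0 0.5;0 0 -3 0 0.5;0 0 -7 0 0.5;0 0 -10 0 0.5;-5 4 -10 0 0.5;-10 8 -10 0 0.5;-14 12 -10 0 0.5"

```text
time_s: 19.55
position: [0.4515, 0.0637, 0.2576]
tool_rot: [[0.714, 0.7, 0.0], [0.7, -0.714, -0.0], [0.0, 0.0, -1.0]]
ft_force: [0.3, -0.4, -0.2]
grip_width: 0.0641
gripper_force: 0.0
```

move_arm:
  series: "-4 4 0 0 0.5;-8 8 0 0 0.5;-12 12 0 0 0.5;-16 16 0 0 0.5;-16 16 0 0 0.5"

```text
time_s: 20.18
position: [0.4494, -0.1642, 0.257]
tool_rot: [[0.718, 0.696, -0.0], [0.696, -0.718, -0.0], [-0.0, -0.0, -1.0]]
ft_force: [0.1, 0.7, -0.5]
grip_width: 0.0642
gripper_force: 0.0
```

```bash
python3 - <<'E'
from h import *
goto(.4,-.2,.25,-15.5)
t=np.array([.4338,.1285,.052]);R=deckR(np.radians(74.5))
o=[];k=8
for c in('top','side'):
    im=optics.get_image(c);u,v=proj(im,[t+R@np.array([.1,0,.02])])[0].astype(int)
    b=cv2.resize(im['pixels'][v-36:v+36,u-48:u+48],None,fx=k if c=='top' else 8,fy=8,interpolation=2)[:, :]
    for th,cl in((0,(255,255,0)),(-.45,(0,0,255))):
        P=np.array([[.164+s*.021*np.cos(th),s*.021*np.sin(th),.04] for s in(-1,1)])
        cv2.polylines(b,[np.round((proj(im,P@R.T+t)-[u-48,v-36]+.5)*8).astype(np.int32)],False,cl,1)
    o.append(b)
o=np.vstack(o);cv2.imwrite('pics/g6.png',cv2.resize(o,(384,576),interpolation=cv2.INTER_AREA) if 0 else cv2.resize(o,None,fx=.52,fy=.52,interpolation=cv2.INTER_AREA))
E
```

```text
t 20.175 pos [ 0.4494 -0.1642  0.257 ] yaw -45.9 q6 11.6 tilt [-0. -0. -1.] F [ 0.1  0.7 -0.5] w 0.0642 -> shift [-6.04 -0.87  0.71] turn -30.4
```

View pics/g6.png

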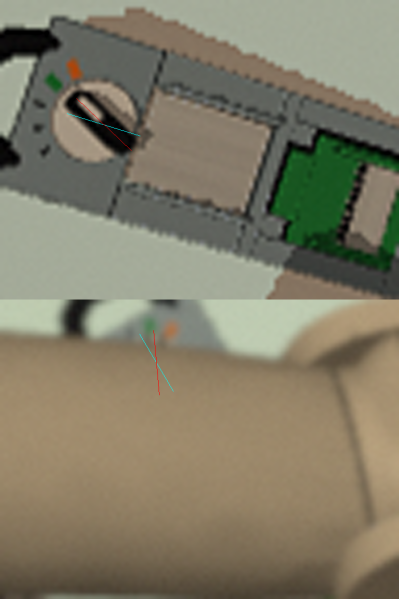

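The top view shows the pointer (75,97) aimed at the green mark (54,82). I've used all 10 pictures, so I'm checking the angle and the seating numerically.

```bash
python3 - <<'E'
from h import *
t=np.array([.4338,.1285,.052]);R=deckR(np.radians(74.5))
im=optics.get_image('top');g=im['pixels'].max(2)
c=proj(im,[t+R@np.array([.164,0,.02])])[0]
a=np.linspace(0,2*np.pi,60);cc=proj(im,np.c_[.164+.0225*np.cos(a),.0225*np.sin(a),.028+0*a]@R.T+t)
m=np.zeros((480,640),np.uint8);cv2.fillPoly(m,[np.round(cc).astype(np.int32)],1)
def unit(a):
    s=a.astype(np.uint8);hull=np.zeros_like(s);p=cv2.findNonZero(s);cv2.fillPoly(hull,[cv2.convexHull(p)],1);return hull
h=unit((m>0)&(g<70))
for th in np.arange(-.75,-.1,.05):
    B=np.array([[x,y,z] for x in(-.021,.021) for y in(-.0065,.0065) for z in(.017,.040)])@Rz(th).T+[.164,0,0]
    print(round(th,2),round(np.abs(sil(im,[B],R,t)-h).sum(),1),end='; ')
P=np.array([[-34,-33,0],[34,-33,0]])
from scipy.optimize import minimize
b,gg,r=[im['pixels'][...,i].astype(int) for i in range(3)]
print()
for n in('insert_green','insert_orange','mixing_bowl','onion_net','yoghurt','insert_green_tongue'): print(n,[(np.round(d['point'],4).tolist(),round(d['score'],2)) for d in spotter.mark_of(n,'top')[:1]])
u,v=proj(im,[t])[0].astype(int);w=np.zeros((480,640),bool);w[v-28:v+28,u-32:u+32]=1
from fit import fill
mk=fill(cv2.morphologyEx(((gg>r+25)&(gg>b+20)&w).astype(np.uint8),cv2.MORPH_CLOSE,np.ones((3,3))))
f=lambda p:np.abs(sil(im,INS[:4],R@cv2.Rodrigues(np.array([0,p[2],0]))[0],t+R@np.array([p[0],p[1],0]))-mk).sum()
S=[[0,0,0],[.004,0,0],[0,.004,0],[0,0,.1]]
q=minimize(f,[0,0,0],method='Nelder-Mead',options=dict(initial_simplex=S));print(q.x,q.fun,mk.sum())
E
```

```text
-0.75 104.8; -0.7 98.6; -0.65 95.7; -0.6 91.1; -0.55 90.4; -0.5 87.9; -0.45 87.3; -0.4 84.5; -0.35 85.0; -0.3 89.3; -0.25 94.6; -0.2 100.7; -0.15 104.7; 
insert_green [([0.4318, 0.1319, 0.0504], 0.8)]
insert_orange [([0.4513, -0.1197, 0.0125], 0.71)]
mixing_bowl [([0.4395, -0.4774, -0.0027], 0.67)]
onion_net [([0.6757, -0.3677, 0.0034], 0.64)]
yoghurt [([0.6638, -0.1094, 0.0008], 0.64)]
insert_green_tongue [([0.4411, 0.1623, 0.0717], 0.86)]
[-0.00315014  0.00102917 -0.05676183] 40.29019607843137 778.0
```

```bash
python3 -c "
from rig import order
print(order.close_job())"
```

```text
the job is handed in; nothing more can be done
None
```

The green insert is pressed home in the pocket, tongue uphill, and the dial was then turned to the green mark (pointer measured within about 0.05 rad of it); the job was handed in after about 20 s, and the orange insert, bowl, onions and yoghurt were left where they were.

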